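Level the cup shelf beside the espresso machine

TASK

Lay the yellow spirit level flat in the black-rimmed pocket of the aluminium cup shelf, either way round. Then push the shelf's black foot knob down until the shelf stands firmly on its foot and turn the knob, keeping it pressed, until the bubble rests between the two white lines; finish still gripping or touching the knob and pressing it down, with the bubble centred. Leave the other things on the counter where they stand.

Things in the scene. Friction and masses are not known exactly. Their poses are not given: they have to be found in the camera images.
- level: Yellow spirit level, a loose block 110 x 28 x 24 mm (x, y, z), 0.15 to 0.3 kg. Origin: centre of its underside; x along its length, z up. On its top a dark vial window, 68 mm long, with two white cross lines at x = -12 and +12 mm and a bright green-yellow bubble. Grip it across its 28 mm width.
- bubble_mid (a point): Centre of the bubble (16 x 15 mm) on the level's top, 26 mm above its underside. It runs along the level's x to the higher end: 4 mm per 0.01 rad of slope, up to 25 mm either way, and settles in about 1 s. Centred: offset from the level's origin along the level's x is zero; within 4 mm it lies between the white lines.
- pocket (a point): Centre of the pocket's floor, on the shelf's top, about 59 mm above the counter. Inside 120 mm (x) by 36 mm (y); black rims 4 mm wide, 7 mm high. Axes: x along the shelf to the knob, y across, z normal to the shelf. Aluminium shelf 260 x 130 x 10 mm, hinged about y at 50 mm from here in -x, 13 mm lower. The knob's end starts high: slope 0.045 to 0.08 rad unpressed.
- knob_top (a point): Centre of the foot knob's top face, 125 mm from the pocket's centre along the shelf's x, 36 mm above the shelf's top. Black ribbed grip: cylinder 38 mm in diameter, 24 mm high. Below it a grey flange, 66 mm in diameter, 5 mm thick, its upper face 24 mm below this point; it turns with the knob and fingertips may push on it. Axes turn with the knob.
- knob: The same knob, origin on its axis at the shelf's top. Counter-clockwise from above lowers the knob's end of the shelf: 1 rad changes the slope by 0.032 rad (5.6 mm at the knob, 13 mm of bubble). From the start 0.55 to 1.4 rad counter-clockwise are needed. 0.15 N m turns it; it stays where turned. It is cushioned: sinks up to 6 mm into the shelf, 2.5 N to start, then 2.5 N/mm.
- lift (a joint): Lift of the shelf off its foot by the spring below it, rad: 0.03 when left alone (5 mm at the knob), 0 when pressed so that it stands on its foot. About 6 N down on the knob bring it to 0; it springs up when let go. Only when pressed does the bubble show the foot's setting. A push of 8 to 15 N is right.
- tumbler: Glass tumbler, 72 mm in diameter, 95 mm tall, loose; leave it. Origin: centre of its underside.
- spoon_rest: Sage green ceramic spoon rest, 130 x 70 x 17 mm, loose; leave it. Origin: centre of its underside.
- clip: Aluminium milk thermometer clip, 75 x 22 x 12 mm, loose; leave it. Origin: centre of its underside.
- pitcher: Steel milk jug, 84 mm in diameter, 100 mm tall, handle at its +y, loose; leave it. Origin: centre of its underside.
- tamper: Steel coffee tamper, 58 mm in diameter, 86 mm tall, loose; leave it. Origin: centre of its underside.

How it is judged:
By the outcome, as a careful person would: the job done as asked, in the order asked, and still so for the second after the job is handed in, while the arm keeps its last pose, push and grip.
It also fails if it takes over 58 s, if anything falls off the work surface, if the arm or the gripper's body presses on something with over 40 N, if the wrist force passes 120 N, or if a joint passes its speed limit or range.

ROBOT

A 6-joint arm with a two-finger parallel gripper is mounted at the origin on the work surface. World frame = base frame: x ahead of the robot, y to its left, z up, the work surface at z = 0. Lengths are in m, angles in rad, forces in N, time in s.
With the tool pointing down it reaches from about 0.25 to 0.775 m from the base axis. Payload 4 kg.
Tool frame: the origin (TCP) lies at the very end of the fingers, on their centre line; the grasp point (between the pads) lies 19 mm behind it (robot.tcp_to_grasp is the distance from the TCP to the grasp point, in m); z points along the fingers, y is the line along which they close (so a half turn about z gives the same grasp; the last joint's range is limited). The gripper opens to 94 mm and grips with 3 to 60 N. Pads are 16 mm wide; open, the fingers measure 119 mm over their backs; the gripper's body (75 mm by 177 mm) begins 78 mm behind the grasp point.
Start: joints at [-1.448, 0.087, 1.371, -0, 1.684, -0.103], TCP at [0.123, -0.536, 0.206] pointing down, gripper open.
Joint ranges: [-3.1, 3.1], [-0.76, 2.03], [0.27, 2.55], [-1.08, 4.22], [0.17, 2.65], [-2.57, 2.57]. Speed limits (rad/s): [2.79, 2.79, 3.14, 3.14, 3.14, 3.14].

INTERFACE

Orientations are given as [roll, pitch, yaw] about the fixed x, y, z axes, in that order (R = Rz(yaw) Ry(pitch) Rx(roll)).
In Python, from bench import robot, vision, telemetry gives the robot as it stands (robot), with the cameras (vision) and the readings (telemetry).
- The arm moves only by the tool nudge_tcp, called after ">>>" as name(argument=value, ...), one argument or row to a line, values as JSON. Schema: {"type":"object","properties":{"rows":{"type":"array","items":{"type":"number"},"minItems":5,"maxItems":100},"only":{"type":"string"},"quiet":{"type":"boolean"},"lines":{"type":"string"}},"required":["rows"],"additionalProperties":false}. rows is one flat list of numbers that holds 1 to 20 rows one after another, with no inner brackets; each row has 5 numbers: the finger opening in m, then dx, dy, dz in m, then a turn about the tool's z in rad; each row shifts and turns the commanded pose from where the row before left it, along the tool's axes as they then stand; what a row does not reach is not made up. A row lasts 1/12 s, in which the tool goes at most 0.0417 m and 0.125 rad, less where a joint would pass 70% of its speed; a pose out of reach is approached as far as the arm can. The fingers move at their own pace and stop on an object; the grip force is fixed at half the most. Time passes only in rows, so rows that do not move let the fingers close. The tool returns the time, the measured TCP pose, the force, the opening and the grip force at its end. only (a regular expression) keeps the lines of the reply that match it, lines (a string "A,B") keeps lines A to B, and quiet returns only ok. Input that does not fit is refused with a message, and nothing moves.
- telemetry.get_obs(): the state, without advancing time (a new reading comes with each control period).
- vision.snapshot(name): name is "scene" or "top"; returns a dict with "color" (480x640x3 uint8, blue, green, red), "fx", "fy", "cx", "cy" (pixels), "k1" (the pictures are not rectified: a ray, as slopes to the right and down, at radius r is drawn at 1 + k1 r^2 times it, then the intrinsics apply), "extrinsics" (4x4, takes a point from world to camera coordinates). Camera axes: x right, y down, z forward; pixel columns grow to the right and rows downward; lengths in m; the calibration is good to about 2 mm. A picture is of the moment at which its call begins. There is no depth.
- robot.close_job(): hands the job in; it is judged then, once.
The state is a dict: "time": time; "joint_positions": joint angles; "qvel": joint speeds; "joint_torque": joint torques, N m; "tool_pos": TCP position; "ee_rot": TCP orientation; "wrist_force": force on the tool from outside, world axes, zero at the start; "wrist_torque": the same for the moment, N m; "width": finger opening in m; "finger_force": force on a finger pad.
Only numpy, scipy, OpenCV 4.12 (cv2) and the standard library are available. Lean on these libraries where they do the work, as an engineer would, in place of code of your own. Each camera call takes 0.05 s, during which the arm holds its last target. There are 200 camera calls.

## Working session

There is one attempt and no reset: what is moved stays moved. The work goes in short steps, Python scripts to look and compute and a tool call to move; the robot and the scene stay as the last step left them, time stands still between calls to the robot, and variables do not carry over. Pictures are saved under pics/ and viewed, at most 10 in all, crops included, and the job is handed in when it is done.

```bash
ls; mkdir -p pics
```

Create h.py:
```python
import numpy as np, cv2
from bench import robot, vision, telemetry
def save(n,f):
    s=vision.snapshot(n); cv2.imwrite('pics/'+f+'.png',s['color']); np.save('pics/'+f+'.npy',{k:s[k] for k in s if k!='color'},allow_pickle=True); return s
```

Run:
```python
from h import *
for n in('scene','top'):
    s=save(n,n+'0'); print(n,s['fx'],s['k1'],np.round(s['extrinsics'],3).tolist())
o=telemetry.get_obs(); print(o['time'],o['tool_pos'],o['ee_rot'],o['wrist_force'])
```

```text
bench.py
pics
scene 559.2801482574368 0.013135349043381442 [[0.907, 0.421, -0.014, -0.563], [0.337, -0.745, -0.575, -0.113], [-0.252, 0.517, -0.818, 1.381], [0.0, 0.0, 0.0, 1.0]]
top 541.7709586409417 -0.08913918749897524 [[0.009, -1.0, -0.004, 0.058], [-0.987, -0.009, -0.16, 0.604], [0.16, 0.006, -0.987, 1.367], [0.0, 0.0, 0.0, 1.0]]
0.1 [ 0.12305488 -0.53553563  0.20444669] [-3.13964053e+00 -1.49663298e-04  2.25807072e-01] [0.35445957 0.26025424 0.57024897]
```

View pics/scene0.png

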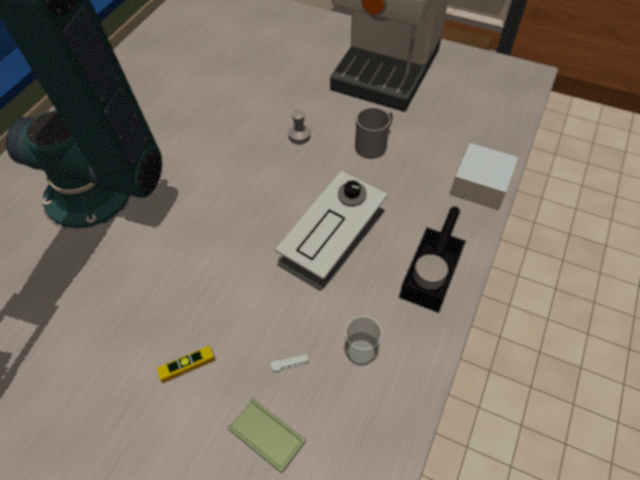

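View pics/top0.png

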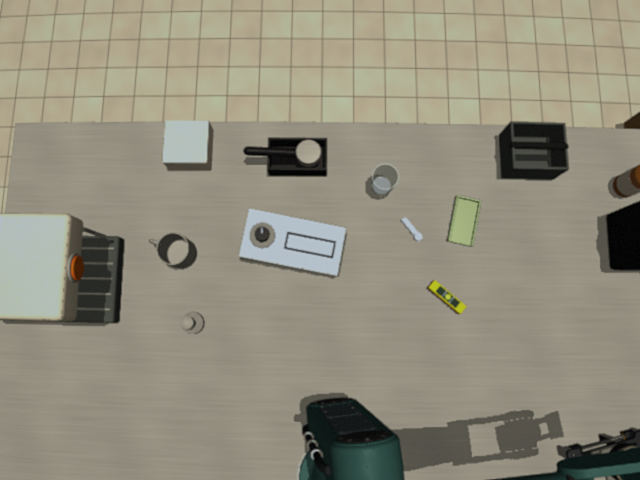

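The scene view shows the level at (186,363), the pocket at (321,234) and the knob at (351,188). In the top view these are at (447,297), (310,245) and (262,234). I'll segment them next and triangulate.

Add to h.py:
```python
def load(f): 
    d=np.load('pics/'+f+'.npy',allow_pickle=True).item(); d['color']=cv2.imread('pics/'+f+'.png'); return d
def KD(s): return np.array([[s['fx'],0,s['cx']],[0,s['fy'],s['cy']],[0,0,1.]]),np.array([s['k1'],0,0,0,0.])
def norm(s,p):
    K,D=KD(s); return cv2.undistortPoints(np.array(p,float).reshape(-1,1,2),K,D).reshape(-1,2)
def tri(s1,p1,s2,p2):
    X=cv2.triangulatePoints(s1['extrinsics'][:3],s2['extrinsics'][:3],norm(s1,p1).T,norm(s2,p2).T); return (X[:3]/X[3]).T
def onz(s,p,z):
    n=norm(s,p); R=s['extrinsics'][:3,:3]; t=s['extrinsics'][:3,3]; c=-R.T@t
    d=np.c_[n,np.ones(len(n))]@R; return c+d*((z-c[2])/d[:,2])[:,None]
def proj(s,P):
    K,D=KD(s); E=s['extrinsics']; return cv2.projectPoints(np.array(P,float).reshape(-1,1,3),cv2.Rodrigues(E[:3,:3])[0],E[:3,3],K,D)[0].reshape(-1,2)
def yellow(s):
    h=cv2.cvtColor(s['color'],cv2.COLOR_BGR2HSV); m=cv2.inRange(h,(20,180,90),(35,255,255))
    m=cv2.morphologyEx(m,cv2.MORPH_CLOSE,np.ones((9,9)));n,l,st,c=cv2.connectedComponentsWithStats(m); i=1+st[1:,4].argmax(); return l==i
```

Run:
```python
from h import *
a,b=load('scene0'),load('top0')
P=[]
for s in(a,b):
    m=yellow(s); c=cv2.findContours(m.astype('uint8'),0,2)[0][0]; r=cv2.minAreaRect(c); print(r); P.append(r[0])
    print(cv2.boxPoints(r).tolist())
print(tri(a,[P[0]],b,[P[1]]))
x=cv2.resize(a['color'][160:290,265:395],None,fx=4.4,fy=4.4,interpolation=2)
y=cv2.resize(b['color'][200:285,230:360],None,fx=4.4,fy=4.4,interpolation=2)
cv2.imwrite('pics/c1.png',x);cv2.imwrite('pics/c2.png',y)
```

```text
((185.17242431640625, 363.5689697265625), (14.837626457214355, 57.1182975769043), 66.80140686035156)
[[156.00001525878906, 368.0], [208.50001525878906, 345.5], [214.34483337402344, 359.137939453125], [161.84483337402344, 381.637939453125]]
((446.4344177246094, 296.7786865234375), (41.35591125488281, 10.114913940429688), 39.80556869506836)
[[427.31146240234375, 287.4262390136719], [433.786865234375, 279.6557312011719], [465.557373046875, 306.1311340332031], [459.08197021484375, 313.9016418457031]]
[[ 0.46622506 -0.28084086  0.01491208]]
```

View pics/c1.png

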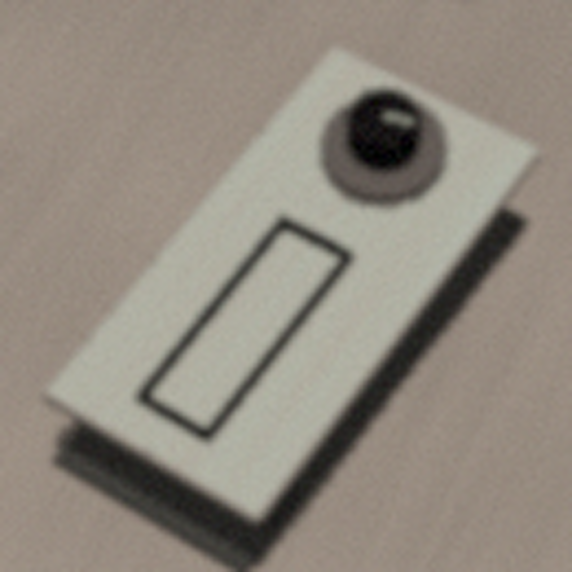

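View pics/c2.png

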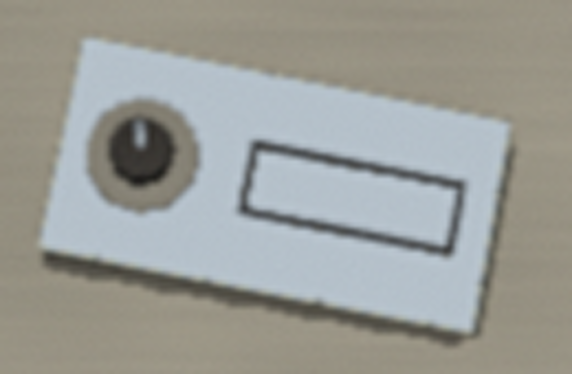

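Both crops show the pocket rim's corners clearly. In the scene crop they are (282,221), (349,258), (207,434) and (145,398). In the top crop they are (243,211), (257,145), (463,184) and (452,251). The shelf corners are visible too.

Run:
```python
from h import *
from scipy.optimize import least_squares
from scipy.spatial.transform import Rotation as Ro
a,b=load('scene0'),load('top0')
f=4.4
A=np.array([[282,221],[349,258],[207,434],[145,398],[335,48],[538,152],[262,520],[48,395]])/f+[265,160]-.4
B=np.array([[243,211],[257,145],[463,184],[452,251],[42,248],[85,38],[512,122],[475,335]])/f+[230,200]-.4
T=tri(a,A,b,B); print(np.round(T,4))
print('rim centre',T[:4].mean(0),'edges',np.linalg.norm(T[[0,1,2,3]]-T[[1,2,3,0]],axis=1))
# model fit: shelf offset of corner rect along x unknown (s)
def model(p):
    x0=p[5]
    M=np.array([[62,20,7],[62,-20,7],[-62,-20,7],[-62,20,7],[x0+130,65,0],[x0+130,-65,0],[x0-130,-65,0],[x0-130,65,0]])/1e3
    R=Ro.from_euler('zy',[p[3],p[4]]).as_matrix(); return p[:3]+M@np.array(R).T,R
def res(p):
    M,_=model(p); return np.r_[(proj(a,M)-A).ravel(),(proj(b,M)-B).ravel()]
c=T[:4].mean(0); d=T[:2].mean(0)-T[2:4].mean(0)
r=least_squares(res,[*c,np.arctan2(d[1],d[0]),-.06,30]); p=r.x
print('pocket',p,'rms px',np.sqrt(np.mean(r.fun**2)))
M,R=model(p); k=p[:3]+R@[.125,0,.036]; print('knob',k,proj(a,k),proj(b,k))
# level fit with silhouette
def lev(q,s):
    L=np.array([[x,y,z] for x in(-55,55) for y in(-14,14) for z in(0,24)])/1e3
    W=L@np.array(Ro.from_euler('z',q[2]).as_matrix()).T+[q[0],q[1],0]
    return cv2.fillConvexPoly(np.zeros((1920,2560),'uint8'),cv2.convexHull(((proj(s,W)+.5)*4).astype(np.int32)),1)
def stats(m,k=1):
    y,x=np.nonzero(m); x=(x+.5)/k-.5;y=(y+.5)/k-.5; C=np.cov(x,y); return np.array([x.mean(),y.mean(),.5*np.arctan2(2*C[0,1],C[0,0]-C[1,1])*15])
S=[stats(cv2.morphologyEx(yellow(s).astype('uint8'),3,np.ones((9,9)))) for s in(a,b)]
g=least_squares(lambda q:np.r_[stats(lev(q,a),4)-S[0],stats(lev(q,b),4)-S[1]],[.47,-.28,-.7+np.pi/2],diff_step=.01)
print('level',g.x,g.fun)
```

```text
[[ 0.5854  0.1453  0.0737]
 [ 0.6251  0.1381  0.0726]
 [ 0.6036  0.0169  0.0667]
 [ 0.5653  0.0239  0.0642]
 [ 0.563   0.2624  0.0749]
 [ 0.6877  0.2406  0.0742]
 [ 0.6439 -0.0115  0.0567]
 [ 0.5176  0.0105  0.0555]]
rim centre [0.59485102 0.08103179 0.06928013] edges [0.04032688 0.12323353 0.03895334 0.12334997]
pocket [ 5.95377160e-01  8.08021522e-02  6.34696884e-02  1.40045377e+00
 -4.45761591e-02  4.65337011e+01] rms px 0.8658967472983309
knob [0.6149419  0.203993   0.10037818] [[351.5733061  187.82678642]] [[261.16725721 234.19201268]]
level [ 0.46764251 -0.27803474  0.88404283] [-0.19814511 -0.24814464  0.10147889  0.01630749 -0.34687049 -0.17497873]
```

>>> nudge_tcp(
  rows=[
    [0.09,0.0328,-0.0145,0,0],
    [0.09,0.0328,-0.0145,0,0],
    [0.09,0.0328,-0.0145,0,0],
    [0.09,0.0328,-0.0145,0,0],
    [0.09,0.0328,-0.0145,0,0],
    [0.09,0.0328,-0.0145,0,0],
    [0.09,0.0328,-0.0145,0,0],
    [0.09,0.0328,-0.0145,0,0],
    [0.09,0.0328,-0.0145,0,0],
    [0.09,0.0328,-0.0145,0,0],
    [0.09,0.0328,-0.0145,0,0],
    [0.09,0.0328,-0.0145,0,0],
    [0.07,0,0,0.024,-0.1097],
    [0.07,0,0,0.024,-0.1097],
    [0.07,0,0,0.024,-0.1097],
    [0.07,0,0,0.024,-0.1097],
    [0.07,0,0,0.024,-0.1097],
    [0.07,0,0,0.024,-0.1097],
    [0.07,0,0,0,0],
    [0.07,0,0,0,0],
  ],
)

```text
refused: rows[0]: [0.09, 0.0328, -0.0145, 0, 0] is not of type 'number' (schema: type "number"). Nothing was moved.
```

The error is about the shape of the input: one flat list, 5 numbers to a row, no inner brackets. Fixing that and sending the same move.

>>> nudge_tcp(
  rows=[0.09,0.0328,-0.0145,0,0,0.09,0.0328,-0.0145,0,0,0.09,0.0328,-0.0145,0,0,0.09,0.0328,-0.0145,0,0,0.09,0.0328,-0.0145,0,0,0.09,0.0328,-0.0145,0,0,0.09,0.0328,-0.0145,0,0,0.09,0.0328,-0.0145,0,0,0.09,0.0328,-0.0145,0,0,0.09,0.0328,-0.0145,0,0,0.09,0.0328,-0.0145,0,0,0.09,0.0328,-0.0145,0,0,0.07,0,0,0.024,-0.1097,0.07,0,0,0.024,-0.1097,0.07,0,0,0.024,-0.1097,0.07,0,0,0.024,-0.1097,0.07,0,0,0.024,-0.1097,0.07,0,0,0.024,-0.1097,0.07,0,0,0,0,0.07,0,0,0,0],
)

```text
time: 1.77
tool_pos: [0.4666, -0.2774, 0.0598]
ee_rot: [-3.137, 0.0, 0.881]
wrist_force: [-0.8, 0.0, 0.4]
width: 0.07
finger_force: 0.0
```

>>> nudge_tcp(
  rows=[0.07,0,0,0.025,0,0.07,0,0,0.025,0,0.07,0,0,0,0,0.02,0,0,0,0,0.02,0,0,0,0,0.02,0,0,0,0,0.02,0,0,0,0,0.02,0,0,0,0,0.02,0,0,0,0,0.02,0,0,0,0,0.02,0,0,0,0,0.02,0,0,0,0],
)

```text
time: 2.77
tool_pos: [0.4678, -0.2783, 0.012]
ee_rot: [3.142, 0.0, 0.884]
wrist_force: [-2.1, 1.9, 3.4]
width: 0.0276
finger_force: 30.0
```

>>> nudge_tcp(
  rows=[0.02,0,0,-0.03,0,0.02,0,0,-0.035,0,0.02,0,0,-0.035,0,0.02,0,0,-0.03,0,0.02,0,0,0,0,0.02,0,0,0,0],
)

```text
time: 3.27
tool_pos: [0.4688, -0.2791, 0.143]
ee_rot: [3.137, -0.0, 0.884]
wrist_force: [0.4, 0.0, -2.0]
width: 0.0274
finger_force: 30.0
```

```bash
python3 -c "
from h import *
for n in('scene','top'): save(n,n+'1')
b=[cv2.resize(load(n+'1')['color'][y:y+140,x:x+190],(570,420)) for n,x,y in(('scene',120,240),('top',350,180))]
cv2.imwrite('pics/g.png',cv2.resize(np.vstack(b),(400,590)))"
```

```text
(no output)
```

View pics/g.png

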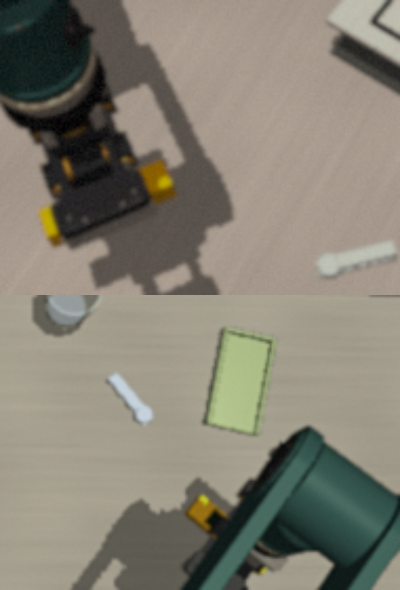

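>>> nudge_tcp(
  rows=[0.02,0.0326,-0.01185,0,0,0.02,0.0326,-0.01185,0,0,0.02,0.0326,-0.01185,0,0,0.02,0.0326,-0.01185,0,0,0.02,0.0326,-0.01185,0,0,0.02,0.0326,-0.01185,0,0,0.02,0.0326,-0.01185,0,0,0.02,0.0326,-0.01185,0,0,0.02,0.0326,-0.01185,0,0,0.02,0.0326,-0.01185,0,0,0.02,0.0326,-0.01185,0,0,0.02,0,0,0.008,-0.1032,0.02,0,0,0.008,-0.1032,0.02,0,0,0.008,-0.1032,0.02,0,0,0.008,-0.1032,0.02,0,0,0.008,-0.1032,0.02,0,0,0,0,0.02,0,0,0,0,0.02,0,0,0,0],
)

```text
time: 4.95
tool_pos: [0.5937, 0.0815, 0.1001]
ee_rot: [-3.139, 0.001, 1.398]
wrist_force: [0.4, 0.1, -0.7]
width: 0.0276
finger_force: 30.0
```

```bash
python3 -c "
from h import *
for n in('scene','top'): save(n,n+'2')
b=[cv2.resize(load(n+'2')['color'][y:y+140,x:x+190],(570,420)) for n,x,y in(('scene',240,150),('top',220,170))]
cv2.imwrite('pics/g2.png',cv2.resize(np.vstack(b),(400,590)))
print(telemetry.get_obs()['tool_pos'])"
```

```text
[0.59442472 0.08156933 0.10143315]
```

View pics/g2.png

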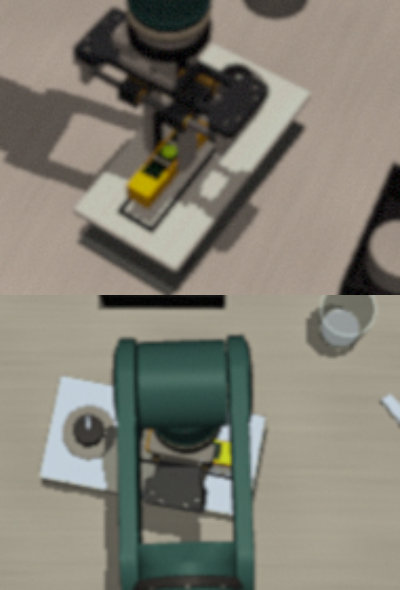

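Run:
```python
from h import *
from scipy.spatial.transform import Rotation as Ro
s=load('scene2'); h=cv2.cvtColor(s['color'],cv2.COLOR_BGR2HSV); m=cv2.inRange(h,(18,150,60),(35,255,255)); m[:235]=0
y,x=np.nonzero(m[:,:320]); print('obs left,bottom,right',x.min(),y.max(),x.max(), 'corner min(x-y), max(x+y)',(x-y).min(),(x+y).max())
t=np.array([.5944,.0816,.1014]); R=np.array(Ro.from_euler('z',1.398).as_matrix())
L=np.array([[-55,y,z] for y in(-14,14) for z in(-12,12)])/1e3
P=proj(s,t+L@R.T); print(np.round(P,1)); print('left,bottom',P[:,0].min(),P[:,1].max(),(P[:,0]-P[:,1]).min(),P.sum(1).max())
```

```text
obs left,bottom,right 301 247 319 corner min(x-y), max(x+y) 59 557
[[311.  248.5]
 [310.8 242. ]
 [300.1 242.3]
 [299.7 235.7]]
left,bottom 299.7134063654956 248.51772923263968 57.807805019488455 559.5246409013473
```

>>> nudge_tcp(
  rows=[0.02,-0.0005,0.001,0.012,0,0.02,0,0,0.008,0,0.02,0,0,0,0,0.02,0,0,0,0],
)

```text
time: 5.38
tool_pos: [0.5943, 0.0808, 0.08]
ee_rot: [-3.139, 0.001, 1.4]
wrist_force: [0.5, -0.1, -1.5]
width: 0.0278
finger_force: 30.0
```

>>> nudge_tcp(
  rows=[0.02,0,0,0.003,0,0.02,0,0,0,0,0.02,0,0,0,0],
)

```text
time: 5.63
tool_pos: [0.5953, 0.0809, 0.0785]
ee_rot: [3.141, 0.0, 1.4]
wrist_force: [-1.1, -0.6, -2.0]
width: 0.0276
finger_force: 30.0
```

>>> nudge_tcp(
  rows=[0.02,0,0,0.002,0,0.02,0,0,0,0,0.02,0,0,0,0],
)

```text
time: 5.88
tool_pos: [0.5958, 0.0808, 0.0775]
ee_rot: [3.14, -0.0, 1.4]
wrist_force: [-0.9, -1.2, 1.7]
width: 0.0276
finger_force: 30.0
```

>>> nudge_tcp(
  rows=[0.02,0,0,0.002,0,0.02,0,0,0,0,0.02,0,0,0,0],
)

```text
time: 6.13
tool_pos: [0.5958, 0.0803, 0.0753]
ee_rot: [3.14, 0.001, 1.4]
wrist_force: [-0.8, -3.0, 4.5]
width: 0.0278
finger_force: 30.0
```

>>> nudge_tcp(
  rows=[0.036,0,0,0,0,0.036,0,0,0,0,0.036,0,0,0,0,0.036,0,0,0,0,0.036,0,0,0,0,0.036,0,0,0,0,0.045,0,0,-0.01,0,0.06,0,0,-0.04,0,0.06,0,0,-0.04,0,0.06,0,0,-0.03,0,0.06,-0.03,-0.02,0,0,0.06,-0.04,0,0,0,0.06,-0.04,0,0,0,0.06,-0.04,0,0,0,0.06,-0.04,0,0,0,0.06,-0.04,0,0,0,0.06,0,0,0,0,0.06,0,0,0,0,0.06,0,0,0,0],
)

```text
time: 7.72
tool_pos: [0.5366, -0.1421, 0.1951]
ee_rot: [3.141, -0.001, 1.399]
wrist_force: [-0.8, 0.6, 0.0]
width: 0.0599
finger_force: 0.0
```

```bash
python3 -c "
from h import *
for n in('scene','top'): save(n,n+'3')
b=[cv2.resize(load(n+'3')['color'][y:y+140,x:x+190],(570,420)) for n,x,y in(('scene',240,150),('top',220,170))]
cv2.imwrite('pics/g3.png',cv2.resize(np.vstack(b),(400,590)))"
```

```text
(no output)
```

View pics/g3.png

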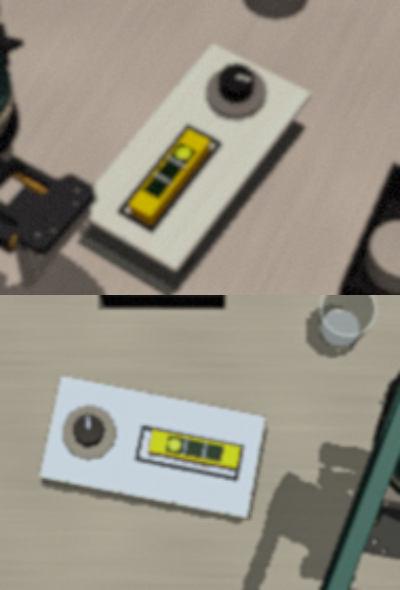

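Add to h.py:
```python
from scipy.optimize import least_squares
from scipy.spatial.transform import Rotation as Ro
def mask(s,roi):
    x0,y0,x1,y1=roi; h=cv2.cvtColor(s['color'],cv2.COLOR_BGR2HSV); m=cv2.inRange(h,(18,150,60),(48,255,255))
    z=np.zeros_like(m); z[y0:y1,x0:x1]=m[y0:y1,x0:x1]; z=cv2.morphologyEx(z,cv2.MORPH_CLOSE,np.ones((11,11))); n,l,st,c=cv2.connectedComponentsWithStats(z); return (l==1+st[1:,4].argmax()).astype('uint8')
def hull(q,s,pitch,yaw):
    L=np.array([[x,y,z] for x in(-55,55) for y in(-14,14) for z in(0,24)])/1e3
    W=L@np.array(Ro.from_euler('ZY',[yaw,pitch]).as_matrix()).T+q
    return cv2.convexHull(proj(s,W).astype(np.float32)).reshape(-1,2)
def hst(H):
    m=cv2.moments(np.round(H*16).astype(np.int32)); return np.array([m['m10'],m['m01']])/m['m00']/16
def cen(m): y,x=np.nonzero(m); return np.array([x.mean(),y.mean()])
def bubble(s,roi):
    x0,y0,x1,y1=roi; h=cv2.cvtColor(s['color'],cv2.COLOR_BGR2HSV)[y0:y1,x0:x1]; return h
```

Run:
```python
from h import *
a,b=load('scene3'),load('top3')
ra,rb=(280,200,350,265),(280,225,345,265)
ma,mb=mask(a,ra),mask(b,rb); ca,cb=cen(ma),cen(mb); print(ca,cb,ma.sum(),mb.sum())
f=lambda q:np.r_[hst(hull(q,a,-.05,1.4))-ca,hst(hull(q,b,-.05,1.4))-cb]
g=least_squares(f,[.595,.081,.06]); print(g.x,g.fun)
p=np.array([.5954,.0808,.0635]); print('in pocket',np.array(Ro.from_euler('ZY',[1.4,-.05]).as_matrix()).T@(g.x-p))
for s,m in((a,ma),(b,mb)):
    h=cv2.cvtColor(s['color'],cv2.COLOR_BGR2HSV); y,x=np.nonzero(m)
    hh=h[y,x]; k=(hh[:,0]>=29)&(hh[:,1]>100)&(hh[:,2]>120); print(np.unique(hh[:,0],return_counts=True)); print(k.sum(),x[k].mean(),y[k].mean())
```

```text
[320.09498681 233.52506596] [312.06843267 242.77924945] 758 453
[0.595 0.081 0.06 ] [ 0.0302304  -0.03016258 -1.90348897  1.39153294]
in pocket [-4.59853489e-05  4.28173321e-04 -3.50207838e-03]
(array([17, 18, 19, 20, 21, 22, 23, 24, 25, 26, 27, 28, 29, 30, 31, 32, 33,
       34, 35, 36, 37, 38, 39, 40, 42, 43, 44, 45, 48, 49, 50, 51, 53, 54,
       55, 56, 57, 58, 60, 62, 63, 64, 65, 66, 67, 68, 69, 70, 72, 73, 74,
       75, 76, 78], dtype=uint8), array([  1,  11,  25,  43,  39,  28,  29,  46,  72, 135, 122,  16,  10,
        14,  20,  26,   6,   1,   4,   5,   4,   1,   2,   5,   2,   3,
         2,   5,   2,   1,   4,   7,   3,   2,   2,   3,   1,   4,  17,
         6,   2,   3,   5,   3,   1,   1,   4,   1,   1,   3,   1,   1,
         2,   1]))
43 326.6279069767442 222.1860465116279
(array([23, 24, 25, 26, 27, 28, 29, 30, 31, 32, 33, 34, 35, 36, 37, 38, 39,
       40, 42, 43, 46, 47, 48, 50, 53, 54, 55, 56, 57, 58, 59, 60, 62, 63,
       64, 65, 66, 67, 68, 69, 70, 71, 73, 74, 75, 76, 77, 78, 79, 81, 83,
       84, 90, 93, 94, 95, 97, 99], dtype=uint8), array([  1,   6,   5,   3,  10,  11,  12,  32,  48, 127,  36,  18,  17,
         5,   4,   3,   4,   3,   5,   1,   4,   2,   2,   1,   1,   1,
         6,   3,   8,  13,   1,   4,   6,   1,   4,   2,   5,   1,   2,
         2,   1,   1,   1,   1,   2,   2,   1,   2,   1,   1,   1,   1,
         7,   1,   6,   1,   2,   1]))
270 310.9037037037037 242.4148148148148
```

>>> nudge_tcp(
  rows=[0.06,0.03543,0.00183,0,0,0.06,0.03543,0.00183,0,0,0.06,0.03543,0.00183,0,0,0.06,0.03543,0.00183,0,0,0.06,0.03543,0.00183,0,0,0.06,0.03543,0.00183,0,0,0.06,0.03543,0.00183,0,0,0.06,0.03543,0.00183,0,0,0.06,0.03543,0.00183,0,0,0.06,0.03543,0.00183,0,0,0.06,0,0,0.03,0,0.06,0,0,0.03,0,0.06,0,0,0.03,0,0.06,0,0,0.02,0,0.06,0,0,0,0,0.06,0,0,0,0,0.06,0,0,0,0],
)

```text
time: 9.23
tool_pos: [0.6151, 0.2047, 0.0864]
ee_rot: [3.14, -0.0, 1.401]
wrist_force: [-0.4, -0.5, 0.2]
width: 0.06
finger_force: 0.0
```

>>> nudge_tcp(
  rows=[0.06,0,0,0.008,0,0.06,0,0,0,0,0.06,0,0,0,0],
)

```text
time: 9.48
tool_pos: [0.6163, 0.2049, 0.0789]
ee_rot: [3.137, -0.003, 1.4]
wrist_force: [1.6, 3.1, 5.7]
width: 0.0598
finger_force: 2.7
```

>>> nudge_tcp(
  rows=[0.06,0,0,0.003,0,0.06,0,0,0,0,0.06,0,0,0,0],
)

```text
time: 9.73
tool_pos: [0.6165, 0.2051, 0.0765]
ee_rot: [3.137, -0.004, 1.4]
wrist_force: [0.7, 3.5, 6.2]
width: 0.0601
finger_force: 3.1
```

>>> nudge_tcp(
  rows=[0.03,0,0,0,0,0.03,0,0,0,0,0.03,0,0,0,0,0.03,0,0,0,0,0.03,0,0,0,0,0.03,0,0,0,0,0.03,0,0,0,0],
)

```text
time: 10.32
tool_pos: [0.6154, 0.2037, 0.0761]
ee_rot: [3.139, -0.001, 1.4]
wrist_force: [-1.6, 0.9, 7.1]
width: 0.0349
finger_force: 32.6
```

>>> nudge_tcp(
  rows=[0.03,0,0,0.003,0,0.03,0,0,0,0,0.03,0,0,0,0,0.03,0,0,0,0],
)

```text
time: 10.65
tool_pos: [0.6157, 0.2037, 0.0745]
ee_rot: [3.138, -0.001, 1.4]
wrist_force: [-1.6, 1.0, 9.6]
width: 0.0353
finger_force: 32.8
```

>>> nudge_tcp(
  rows=[0.03,0,0,0.003,0,0.03,0,0,0,0,0.03,0,0,0,0,0.03,0,0,0.0006,-0.1,0.03,0,0,0.0006,-0.1,0.03,0,0,0.0006,-0.1,0.03,0,0,0.0006,-0.1,0.03,0,0,0.0006,-0.1,0.03,0,0,0,0,0.03,0,0,0,0,0.03,0,0,0,0,0.03,0,0,0,0,0.03,0,0,0,0,0.03,0,0,0,0,0.03,0,0,0,0,0.03,0,0,0,0,0.03,0,0,0,0,0.03,0,0,0,0],
)

```text
time: 12.15
tool_pos: [0.6172, 0.2042, 0.0702]
ee_rot: [3.133, 0.001, 1.901]
wrist_force: [-2.1, 0.7, 13.1]
width: 0.0356
finger_force: 32.4
```

```bash
python3 -c "
from h import *
for n in('scene','top'): save(n,n+'4')
b=[cv2.resize(load(n+'4')['color'][y:y+70,x:x+95],(570,420),interpolation=2) for n,x,y in(('scene',275,190),('top',270,200))]
cv2.imwrite('pics/g4.png',cv2.resize(np.vstack(b),(400,590)))"
```

```text
(no output)
```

View pics/g4.png

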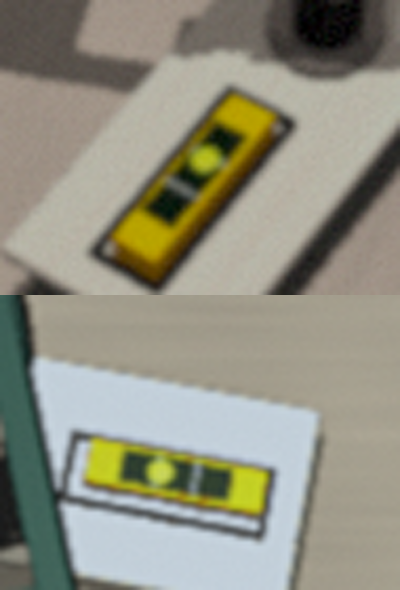

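The level sits in the pocket. The bubble is about 9 mm towards the knob: in the top crop it is at x=161 and the window's centre is at 176. That means about 0.65 rad more.

>>> nudge_tcp(
  rows=[0.03,0,0,0.0006,-0.1,0.03,0,0,0.0006,-0.1,0.03,0,0,0.0006,-0.1,0.03,0,0,0.0006,-0.1,0.03,0,0,0.0006,-0.1,0.03,0,0,0.0005,-0.1,0.03,0,0,0,-0.05,0.03,0,0,0,0,0.03,0,0,0,0,0.03,0,0,0,0,0.03,0,0,0,0,0.03,0,0,0,0,0.03,0,0,0,0,0.03,0,0,0,0,0.03,0,0,0,0,0.03,0,0,0,0,0.03,0,0,0,0,0.03,0,0,0,0,0.03,0,0,0,0],
)

```text
time: 13.83
tool_pos: [0.6178, 0.2054, 0.067]
ee_rot: [3.133, 0.006, 2.551]
wrist_force: [-1.2, 3.0, 12.7]
width: 0.0353
finger_force: 32.0
```

```bash
cat > rect.py <<'E'
from h import *
import sys
k=sys.argv[1]; out=[]
for n in('scene','top'):
    s=save(n,n+k); R=np.array(Ro.from_euler('z',1.4).as_matrix())
    C=np.array([[-70,-20,24],[70,-20,24],[70,20,24],[-70,20,24]])/1e3@R.T+[.5954,.0808,.0595]
    H=cv2.getPerspectiveTransform(proj(s,C).astype(np.float32),np.float32([[0,160],[560,160],[560,0],[0,0]]))
    w=cv2.warpPerspective(s['color'],H,(560,160),flags=2); out.append(w)
    h=cv2.cvtColor(w,cv2.COLOR_BGR2HSV)[60:100].astype(int)
    print(n,'sat/val/hue per 2mm',[tuple(h[:,i:i+8].mean((0,1)).astype(int)) for i in range(32,528,16)][0:0])
    v=cv2.cvtColor(w,cv2.COLOR_BGR2GRAY)[50:110].mean(0); print([int(x) for x in v[24:540:8]])
    m=cv2.inRange(cv2.cvtColor(w,cv2.COLOR_BGR2HSV),(20,120,70),(60,255,255)); r=m[50:110].mean(0)/255; q=np.nonzero(r>.5)[0]; sp=np.split(q,np.nonzero(np.diff(q)>6)[0]+1); print('yellow runs mm',[((x[0]-280)/4,(x[-1]-280)/4) for x in sp if len(x)>8])
cv2.imwrite('pics/r%s.png'%k,np.vstack(out))
E
python3 rect.py 5
```

```text
scene sat/val/hue per 2mm []
[79, 79, 82, 98, 125, 142, 149, 151, 149, 149, 150, 150, 149, 139, 114, 76, 42, 24, 26, 26, 23, 21, 26, 38, 66, 93, 101, 88, 83, 106, 135, 149, 155, 152, 144, 128, 115, 110, 104, 82, 53, 30, 24, 23, 25, 26, 32, 51, 82, 115, 138, 147, 150, 148, 147, 147, 146, 135, 113, 90, 86, 98, 107, 109, 106]
yellow runs mm [(np.float64(-63.25), np.float64(-33.25)), (np.float64(-8.0), np.float64(8.25)), (np.float64(31.0), np.float64(54.25))]
top sat/val/hue per 2mm []
[187, 141, 96, 111, 154, 180, 185, 184, 183, 183, 184, 185, 183, 167, 131, 88, 65, 63, 65, 65, 64, 61, 66, 86, 113, 122, 105, 95, 118, 147, 164, 169, 168, 161, 147, 130, 124, 123, 103, 75, 65, 67, 69, 68, 67, 63, 68, 98, 140, 171, 183, 183, 182, 177, 161, 130, 94, 72, 71, 76, 73, 66, 62, 63, 64]
yellow runs mm [(np.float64(-58.25), np.float64(-33.75)), (np.float64(-9.75), np.float64(6.0)), (np.float64(29.0), np.float64(48.5))]
```

View pics/r5.png

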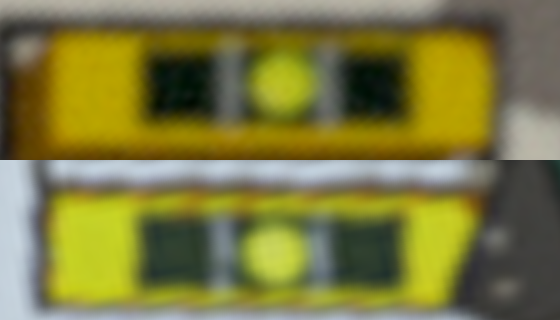

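The rectified view shows the bubble (x≈281 and 274) midway between the white lines (231/329 and 220/320). I'll wait briefly to check that it stays put.

>>> nudge_tcp(
  rows=[0.03,0,0,0,0,0.03,0,0,0,-0.03,0.03,0,0,0,0,0.03,0,0,0,0,0.03,0,0,0,0,0.03,0,0,0,0,0.03,0,0,0,0,0.03,0,0,0,0,0.03,0,0,0,0,0.03,0,0,0,0,0.03,0,0,0,0,0.03,0,0,0,0,0.03,0,0,0,0,0.03,0,0,0,0],
)

```text
time: 15.1
tool_pos: [0.6177, 0.2055, 0.0669]
ee_rot: [3.133, 0.006, 2.581]
wrist_force: [-0.8, 3.8, 12.5]
width: 0.0354
finger_force: 32.0
```

```bash
python3 rect.py 6 | grep runs
```

```text
yellow runs mm [(np.float64(-62.25), np.float64(-33.25)), (np.float64(-8.0), np.float64(8.0)), (np.float64(31.0), np.float64(54.25))]
yellow runs mm [(np.float64(-58.25), np.float64(-33.75)), (np.float64(-9.75), np.float64(5.75)), (np.float64(29.0), np.float64(49.25))]
```

```bash
python3 -c "
from bench import robot, vision, telemetry
print(robot.close_job())"
```

```text
the job is handed in; nothing more can be done
None
```

I handed the job in at about 15 s on the robot's clock: the level lies in the pocket, and the arm still grips the knob and presses it down at about 12.5 N. The last pictures show the bubble within about 1 mm of centre, and I never commanded a move onto the other things on the counter; the hand-in returned no verdict.

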